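# Restart the soil data logger through its recessed reset well

## Task

Restart the soil-moisture data logger (the grey box with the yellow shutter): push the shutter fully open by its raised tab, reach a fingertip into the well under it and press the sunken red key all the way down for at least one second, then let the key come up and push the shutter fully shut again. Only push and press: do not pinch the tab, and do not lift, tip or shift the logger. Leave the white pump controller with its green key, the beaker, the bottle and the highlighter alone.

Things in the scene. Friction and masses are not known exactly. Their poses are not given: they have to be found in the camera images.
- logger: Grey data logger, loose box 130 (x) by 190 (y) by 62 mm, 0.9 kg; slides if pushed sideways above about 6 N. Origin: centre of underside, z up; at yaw 0 x points away from the robot, y to its left; yaw within 0.45. Square well 48x48 mm, 34 mm deep, in its top at x 0, y -45 mm, under the shutter. Two 6 mm high, 5 mm wide rails on top at x = +-33.5 mm, y -78 to 50 mm.
- shutter_tab (a point): Middle of the top edge of the yellow shutter's tab; moves with it, axes as the logger's. Shutter: plate 58x58x3 mm, upper face 66 mm above the table (4 mm above the logger's top face). Tab: upright rib across its middle, 44 mm long along the logger's x, 6 mm thick along y, 14 mm tall, top 80 mm above the table.
- shutter (a joint): Shutter position in m, growing along the logger's +y: 0 fully shut (tab at logger y -45 mm, over the well's centre), 0.060 fully open (tab at y +15 mm, well uncovered). Starts between 0 and 0.015; slides at about 1.2 N, stays where left, hard stops at both ends.
- reset_key_top (a point): Centre of the top of the red reset key, a round upright cap 22 mm in diameter at the middle of the well; when up, its top is 37 mm above the table, 25 mm below the logger's top face and 9 mm above the well's floor. Axes parallel to the logger's.
- reset_key (a joint): Travel of the red key in m: 0 up, 0.005 fully down (a hard stop). Sprung: it begins to move at about 3 N, is fully down at 6 N, and comes up again by itself.
- controller: White pump controller, to be left alone: loose box 120x120x62 mm, 0.8 kg, origin at the centre of its underside. An open well like the logger's in the middle of its top holds a sunken green key. It and the logger stand side by side, 0.34 to 0.48 m apart in y; either may be on the left.
- pump_key (a joint): Travel of the controller's green key in m: 0 up, 0.005 fully down. Not to be pressed.
- beaker: Small empty glass beaker, loose, 48 mm in diameter, 60 mm high, 50 g, standing between the two boxes; origin at the centre of its underside, z up.
- bottle: White plastic bottle with blue cap, loose, 60 mm in diameter, 150 mm high, 300 g, standing beyond the boxes; origin at the centre of its underside, z up.
- highlighter: Yellow highlighter pen, loose, 16 by 120 by 16 mm, lying along its y beyond the boxes; origin at the centre of its underside.
Not all that is in view belongs to the job. Of the things shaped like the beaker, the glass one is meant.

How it is judged (in metres and radians):
On the way, in this order (a step that is already met when the one before it is completed fails the run):
1. the yellow shutter is pushed open, to within 8 mm of its stop (value of joint shutter above 0.052 m), for 0.1 s.
2. the red key is held down, at least 4 of its 5 mm, for one second (0.9 s is enough) (value of joint reset_key above 0.004 m), for 0.9 s.
At the end, for the whole second after the job is handed in: The shutter is shut to within 4 mm, the red key is up again (within 1 mm), the logger stands flat and still within 30 mm of where it stood, the controller within 20 mm, beaker and bottle upright (value of joint shutter below 0.004 m and value of joint reset_key below 0.001 m and distance of logger from where it was at the start of the episode below 0.03 m and angle between logger's own z axis and vertical below 0.05 rad and linear speed of logger below 0.01 m/s and distance of controller from where it was at the start of the episode below 0.02 m and angle between each of beaker, bottle's own z axis and vertical below 0.1 rad); the robot touches nothing.
It fails at once if the logger is lifted (more than 8 mm), tipped (more than 0.12 rad) or shifted (more than 30 mm) (height (world z) of logger above 0.008 m or angle between logger's own z axis and vertical above 0.12 rad or distance of logger from where it was at the start of the episode above 0.03 m).
It fails at once if the shutter's tab is pinched: touched while the grasp point between the fingers is on the tab (contact force between the fingers and shutter above 0.5 N and y of the grasp point in the frame of shutter_tab between -0.006 and 0.006 m and x of the grasp point in the frame of shutter_tab between -0.026 and 0.026 m and z of the grasp point in the frame of shutter_tab below 0.014 m).
It fails at once if the pump controller's green key is pressed (more than 2 mm) (value of joint pump_key above 0.002 m).
It fails at once if the pump controller is shifted (more than 20 mm) or lifted (distance of controller from where it was at the start of the episode above 0.02 m).
It fails at once if the beaker, bottle or highlighter is displaced by more than 30 mm or the beaker or bottle tipped (distance of any of beaker, bottle, highlighter from where it was at the start of the episode above 0.03 m or angle between any of beaker, bottle's own z axis and vertical above 0.3 rad).
It also fails if it takes over 58 s, if anything falls off the work surface, if the arm or the gripper's body presses on something with over 40 N, if the wrist force passes 120 N, or if a joint passes its speed limit or range.

## Robot

A 7-joint arm with a two-finger parallel gripper is mounted at the origin on the work surface. World frame = base frame: x ahead of the robot, y to its left, z up, the work surface at z = 0. Lengths are in m, angles in degrees, forces in N, time in s.
With the tool pointing down it reaches from about 0.425 to 0.875 m from the base axis. Payload 4.7 kg.
Tool frame: the origin (TCP) lies on the mounting face of the last link; the fingertips stand 182 mm ahead of it and the grasp point (between the pads) lies 164 mm ahead of it; z points along the fingers, y is the line along which they close (so a half turn about z gives the same grasp; the last joint's range is limited). The gripper opens to 87 mm and grips with 3 to 60 N. Pads are 19 mm wide; open, the fingers measure 117 mm over their backs; the gripper's body (75 mm by 190 mm) begins 51 mm behind the grasp point.
Start: joints at [69.334, 18.392, -4.016, 83.108, 1.295, 78.541, -3.26], TCP at [0.238, -0.605, 0.405] pointing down, gripper open.
Joint ranges: [-163.93, 163.93], [-17.29, 119.83], [-79.2, 71.16], [3.27, 140.29], [-89.18, 269.18], [5.43, 117.66], [-154.24, 154.24]. Speed limits (degrees/s): [147.25, 147.25, 180, 180, 180, 180, 180].

## Interface

Orientations are given as [roll, pitch, yaw] about the fixed x, y, z axes, in that order (R = Rz(yaw) Ry(pitch) Rx(roll)).
In Python, from cell import env gives the robot as it stands.
- The arm moves only by the tool servo_tool, never from a script. Its argument "plan" is a list of rows, each an object with "xyz": the shift along the tool's x, y, z in cm, a list of three; "twist": the turn, a rotation vector about the tool's x, y, z in degrees, a list of three; "jaw": the closure, from 0 (fully open) to 1 (shut). In form: [{"xyz": [x, y, z], "twist": [wx, wy, wz], "jaw": jaw}, ...]. A call has 1 to 10 rows; each row is the pose to reach, as a shift and turn from the pose commanded when the call began, along the tool's axes at that moment; what a row does not reach only later rows make up. A row lasts 1/12 s, in which the tool goes at most 41.7 mm and 7.16 degrees, less where a joint would pass 70% of its speed; a pose out of reach is approached as far as the arm can. A call with a gripper value outside its range is refused whole. The fingers move at their own pace and stop on an object; "newtons" is the grip in N (left out, the last holds). Time passes only in rows, so rows that repeat a pose let the fingers close. It gives the time, the measured TCP pose, the force, the opening and the grip force at its end, in the units of the state.
- env.get_obs(): the state, without advancing time (a new reading comes with each control period).
- env.read_camera(name): name is "side" or "top" or "wrist"; returns a dict with "img" (384x512x3 uint8, red, green, blue), "camera_matrix" (3x3 intrinsics, pixels), "R" (3x3) and "t" (3): a world point X has camera coordinates R X + t. Camera axes: x right, y down, z forward; pixel columns grow to the right and rows downward; lengths in m; the calibration is good to about 2 mm. The wrist camera is an equidistant fisheye: a pixel r from the principal point sees the ray r / f radians off the axis. A picture is of the moment at which its call begins. There is no depth.
- env.sign_off(): hands the job in; it is judged then, once.
The state is a dict: "time_s": time; "qpos": joint angles; "joint_velocities": joint speeds; "effort": joint torques, N m; "tool_pos": TCP position; "tool_rot": TCP orientation; "force": force on the tool from outside, world axes, zero at the start; "wrist_torque": the same for the moment, N m; "grip_width": finger opening in m; "grasp_force": force on a finger pad.
Only numpy, scipy, OpenCV 4.12 (cv2) and the standard library are available. Lean on these libraries where they do the work, as an engineer would, in place of code of your own. Each camera call takes 0.05 s, during which the arm holds its last target. There are 200 camera calls.

## Working session

There is one attempt and no reset: what is moved stays moved. The work goes in short steps, Python scripts to look and compute and a tool call to move; the robot and the scene stay as the last step left them, time stands still between calls to the robot, and variables do not carry over. Pictures are saved under pics/ and viewed, at most 10 in all, crops included, and the job is handed in when it is done.

Besides the shell and the picture viewer there is one more tool, called after "Request:" by a JSON object that holds its "method" and its "body", one argument or row to a line. servo_tool: Moves the arm, as the interface text tells. Its arguments: {"type":"object","properties":{"plan":{"type":"array","items":{"type":"object","properties":{"xyz":{"type":"array","items":{"type":"number"}},"twist":{"type":"array","items":{"type":"number"}},"jaw":{"type":"number"}}}},"newtons":{"type":"number"}},"required":["plan"]}

```bash
mkdir -p pics; ls
python3 - <<'E'
from cell import env
import cv2,numpy as np
o=env.get_obs();print(o['time_s'],o['tool_pos'],o['tool_rot'],o['force'],o['grip_width'])
for n in ['top','side']:
    c=env.read_camera(n);cv2.imwrite(f'pics/{n}0.png',c['img'][:,:,::-1])
    np.savez(f'{n}0.npz',**c)
    print(n,c['camera_matrix'].tolist(),c['R'].round(4).tolist(),c['t'])
E
```

```text
pics
0.0 [ 0.23782308 -0.60470379  0.40365364] [-1.79888620e+02  7.45833998e-03  2.14758004e+01] [-0.5019821   0.22054038 -0.47990164] 0.08662170848670353
top [[368.3750300808307, 0.0, 261.09812094314367], [0.0, 368.3750300808307, 192.92181352775654], [0.0, 0.0, 1.0]] [[-0.1404, -0.9901, 0.0035], [-0.9684, 0.1366, -0.2087], [0.2062, -0.0327, -0.978]] [0.06075588 0.65769005 0.77278478]
side [[357.32773699104536, 0.0, 252.90890621467736], [0.0, 357.32773699104536, 188.75643433488744], [0.0, 0.0, 1.0]] [[-0.8053, -0.5927, -0.0153], [-0.4146, 0.5814, -0.7001], [0.4238, -0.5574, -0.7139]] [0.48106993 0.3357922  0.61509118]
```

View pics/top0.png

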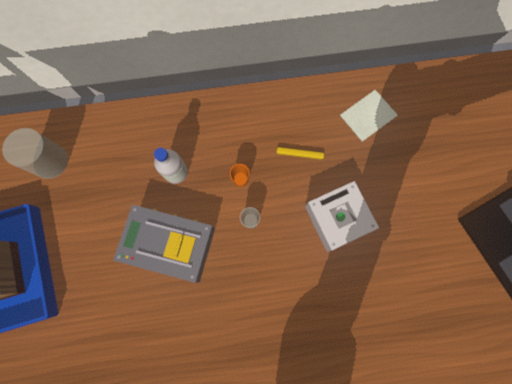

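View pics/side0.png

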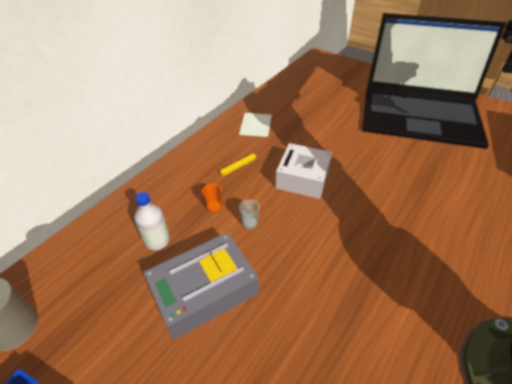

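The top view shows the grey logger with its yellow shutter at (180,247). The white controller with the green key is at (343,215). There are two beaker shapes: clear glass at (250,217), which is the one meant, and an orange cup at (240,175), a decoy. The bottle is at (172,165) and the highlighter at (300,153). The side view agrees.

```bash
cat > h.py <<'E'
import numpy as np,cv2
def ray(c,uv,z):
    "pixel(s) -> world points on plane z"
    uv=np.atleast_2d(uv).astype(float);K=c['camera_matrix'];R=c['R'];C=-R.T@c['t']
    d=np.c_[(uv-K[[0,1],2])/K[0,0],np.ones(len(uv))]@R
    return C+d*((z-C[2])/d[:,2])[:,None]
def fisheye(c,uv,z):
    uv=np.atleast_2d(uv).astype(float);K=c['camera_matrix'];R=c['R'];C=-R.T@c['t']
    p=(uv-K[[0,1],2])/K[0,0];r=np.linalg.norm(p,axis=1,keepdims=True)+1e-9
    d=np.c_[p/r*np.sin(r),np.cos(r)]@R
    return C+d*((z-C[2])/d[:,2])[:,None]
def yellow(img):
    h=cv2.cvtColor(img,cv2.COLOR_RGB2HSV);return cv2.inRange(h,(22,150,90),(35,255,255))
def big(m,k=1):
    return sorted(cv2.findContours(m,cv2.RETR_EXTERNAL,cv2.CHAIN_APPROX_NONE)[0],key=cv2.contourArea)[::-1][:k]
E
python3 - <<'E'
from h import *
for n in ['top','side']:
    c=dict(np.load(n+'0.npz'));
    for k in big(yellow(c['img']),2):
        p=ray(c,k[:,0],.066);r=cv2.minAreaRect(p[:,:2].astype(np.float32)*1000);print(n,'yellow',r,cv2.contourArea(k))
    h=cv2.cvtColor(c['img'],cv2.COLOR_RGB2HSV)
    if n=='top':
        m=cv2.inRange(h,(0,0,60),(180,70,255));m[:,:110]=0;m[:,225:]=0;m[:200]=0;m[290:]=0
        m=cv2.morphologyEx(m,cv2.MORPH_CLOSE,np.ones((9,9)))
        k=big(m)[0];p=ray(c,k[:,0],.062);print('logger',cv2.minAreaRect(p[:,:2].astype(np.float32)*1000))
        cv2.imwrite('pics/crop.png',cv2.resize(c['img'][195:295,105:270,::-1],None,fx=4.8,fy=4.8,interpolation=cv2.INTER_CUBIC))
    if n=='top':
        for nm,uv,z in [('beaker',(250,215),.06),('ctl',(342,215),.062),('bottlecap',(161,155),.15),('orange',(240,172),.06)]: print(nm,ray(c,uv,z).round(3))
E
```

```text
top yellow ((564.7056274414062, 165.7462615966797), (57.96199035644531, 57.110694885253906), 67.19316101074219) 621.5
top yellow ((743.3076171875, -135.96017456054688), (109.64695739746094, 15.924580574035645), 74.50861358642578) 257.0
logger ((578.968505859375, 198.458740234375), (197.0297088623047, 130.3053741455078), 67.20523071289062)
beaker [[0.614 0.    0.06 ]]
ctl [[ 0.585 -0.208  0.062]]
bottlecap [[0.753 0.168 0.15 ]]
orange [[0.718 0.01  0.06 ]]
side yellow ((563.7752685546875, 163.72879028320312), (57.94131088256836, 57.342994689941406), 66.69670867919922) 657.5
side yellow ((716.0926513671875, -98.33064270019531), (108.53614044189453, 22.12533187866211), 73.51287841796875) 196.0
```

View pics/crop.png

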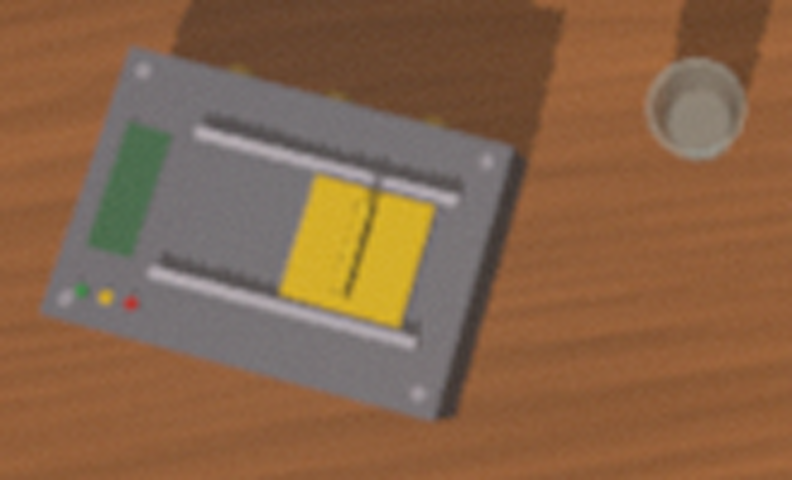

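The crop confirms the logger, its shutter, and the glass beaker at crop (697,108). The estimate is yaw ≈ -22.8°, logger at (0.580, 0.202) and shutter at about 5 mm. I'm moving above it with the fingers shut and tool x along logger y (yaw 67.2).

Request:
{"method": "servo_tool", "body": {
  "plan": [
    {"xyz": [2.8, -2.9, 0], "jaw": 1},
    {"xyz": [5.7, -5.8, 0], "jaw": 1},
    {"xyz": [8.5, -8.7, 0], "jaw": 1},
    {"xyz": [11.4, -11.6, 0], "jaw": 1},
    {"xyz": [14.2, -14.5, 0], "jaw": 1},
    {"xyz": [17, -17.3, 0], "jaw": 1},
    {"xyz": [19.9, -20.2, 0], "jaw": 1},
    {"xyz": [22.7, -23.1, 0], "jaw": 1},
    {"xyz": [25.5, -26, 0], "jaw": 1},
    {"xyz": [28.4, -28.9, 0], "jaw": 1}
  ],
  "newtons": 10
}}

```text
validation failed for argument at $.pl...
```

Request:
{"method": "servo_tool", "body": {
  "plan": [
    {"xyz": [2.8, -2.9, 0], "jaw": 1},
    {"xyz": [5.7, -5.8, 0], "jaw": 1},
    {"xyz": [8.5, -8.7, 0], "jaw": 1},
    {"xyz": [11.4, -11.6, 0], "jaw": 1},
    {"xyz": [14.2, -14.5, 0], "jaw": 1},
    {"xyz": [17, -17.3, 0], "jaw": 1},
    {"xyz": [19.9, -20.2, 0], "jaw": 1},
    {"xyz": [22.7, -23.1, 0], "jaw": 1},
    {"xyz": [25.5, -26, 0], "jaw": 1},
    {"xyz": [28.4, -28.9, 0], "jaw": 1}
  ]
}}

```text
validation failed for argument at $.pl...
```

Request:
{"method": "servo_tool", "body": {
  "plan": [
    {"xyz": [0, 0, 1], "twist": [0, 0, -5], "jaw": 1},
    {"xyz": [0, 0, 2], "twist": [0, 0, -10], "jaw": 1},
    {"xyz": [0, 0, 3], "twist": [0, 0, -15], "jaw": 1},
    {"xyz": [0, 0, 4], "twist": [0, 0, -20], "jaw": 1},
    {"xyz": [0, 0, 5], "twist": [0, 0, -25], "jaw": 1},
    {"xyz": [0, 0, 5.5], "twist": [0, 0, -30], "jaw": 1},
    {"xyz": [0, 0, 6], "twist": [0, 0, -35], "jaw": 1},
    {"xyz": [0, 0, 6], "twist": [0, 0, -40], "jaw": 1},
    {"xyz": [0, 0, 6], "twist": [0, 0, -45.7], "jaw": 1},
    {"xyz": [0, 0, 6], "twist": [0, 0, -45.7], "jaw": 1}
  ]
}}

```text
time_s: 0.93
tool_pos: [0.2378, -0.6047, 0.344]
tool_rot: [-179.9, -0.1, 67.3]
force: [-0.0, -0.0, 0.2]
grip_width: 0.0286
grasp_force: 0.0
```

Run:
```python
from h import *
from cell import env
o=env.get_obs();print(o['time_s'],o['tool_pos'],o['tool_rot'],o['force'],o['grip_width'],o['qpos'])
c=env.read_camera('wrist');np.savez('w1.npz',**c);cv2.imwrite('pics/w1.png',c['img'][:,:,::-1])
print(c['camera_matrix'].round(1).tolist(),(-c['R'].T@c['t']).round(3))
for k in big(yellow(c['img']),2):
    p=fisheye(c,k[:,0],.066);print(cv2.contourArea(k),k[:,0].mean(0),cv2.minAreaRect(p[:,:2].astype(np.float32)*1000))
```

```text
0.9333 [ 0.2377891  -0.6047472   0.34397897] [-1.79948503e+02 -5.66492095e-02  6.73155415e+01] [-0.044391   -0.00459952  0.17702079] 0.028620597603386862 [ 74.36646079  20.64184975 -10.38635758  87.4207371    3.81583115
  72.36083002  40.78659516]
[[297.3, 0.0, 255.5], [0.0, 297.3, 191.6], [0.0, 0.0, 1.0]] [ 0.27  -0.526  0.324]
```

View pics/w1.png

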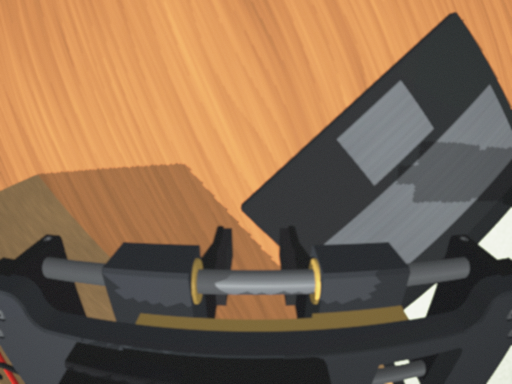

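The rows without a twist were refused, so only the turn ran; the picture shows just the laptop below. Next is the travel along tool x.

Request:
{"method": "servo_tool", "body": {
  "plan": [
    {"xyz": [3, 0, -1], "twist": [0, 0, 0], "jaw": 1},
    {"xyz": [7, 0, -2], "twist": [0, 0, 0], "jaw": 1},
    {"xyz": [11, 0, -3], "twist": [0, 0, 0], "jaw": 1},
    {"xyz": [15, 0, -4], "twist": [0, 0, 0], "jaw": 1},
    {"xyz": [19, 0, -4], "twist": [0, 0, 0], "jaw": 1},
    {"xyz": [23, 0, -4], "twist": [0, 0, 0], "jaw": 1},
    {"xyz": [27, 0, -4], "twist": [0, 0, 0], "jaw": 1},
    {"xyz": [31, 0, -4], "twist": [0, 0, 0], "jaw": 1},
    {"xyz": [35, 0, -4], "twist": [0, 0, 0], "jaw": 1},
    {"xyz": [39, 0, -4], "twist": [0, 0, 0], "jaw": 1}
  ],
  "newtons": 10
}}

```text
time_s: 1.82
tool_pos: [0.3895, -0.2434, 0.3849]
tool_rot: [180.0, 0.0, 67.0]
force: [0.3, -0.0, -1.0]
grip_width: 0.0002
grasp_force: 0.0
```

Request:
{"method": "servo_tool", "body": {
  "plan": [
    {"xyz": [4, 0, 0], "twist": [0, 0, 0], "jaw": 1},
    {"xyz": [8, 0, 0], "twist": [0, 0, 0], "jaw": 1},
    {"xyz": [12, 0, 0], "twist": [0, 0, 0], "jaw": 1},
    {"xyz": [16, 0, 0], "twist": [0, 0, 0], "jaw": 1},
    {"xyz": [20, 0, 0], "twist": [0, 0, 0], "jaw": 1},
    {"xyz": [24, 0, 0], "twist": [0, 0, 0], "jaw": 1},
    {"xyz": [28, 0, 0], "twist": [0, 0, 0], "jaw": 1},
    {"xyz": [31, 0, 0], "twist": [0, 0, 0], "jaw": 1},
    {"xyz": [32, 0, 0], "twist": [0, 0, 0], "jaw": 1},
    {"xyz": [32, 0, 0], "twist": [0, 0, 0], "jaw": 1}
  ]
}}

```text
time_s: 2.65
tool_pos: [0.5137, 0.0532, 0.3849]
tool_rot: [-180.0, -0.1, 67.4]
force: [-1.4, -0.1, -0.0]
grip_width: 0.0008
grasp_force: 0.0
```

Run:
```python
from h import *
from cell import env
o=env.get_obs();print(o['time_s'],o['tool_pos'],o['tool_rot'],o['force'],o['grip_width'],o['qpos'])
c=env.read_camera('wrist');np.savez('w2.npz',**c);cv2.imwrite('pics/w2.png',c['img'][:,:,::-1])
print((-c['R'].T@c['t']).round(3))
for k in big(yellow(c['img']),2):
    p=fisheye(c,k[:,0],.066);print(cv2.contourArea(k),k[:,0].mean(0),cv2.minAreaRect(p[:,:2].astype(np.float32)*1000))
```

```text
2.65 [0.51365221 0.05321845 0.38486612] [-1.79972563e+02 -1.27263155e-01  6.73789573e+01] [-1.37477869 -0.10203928 -0.02873732] 0.0007642839315551243 [ 36.73532599   6.01708622 -47.94003153 102.14062257   4.52198386
  73.82031434 -34.92703795]
[0.546 0.132 0.365]
3145.0 [259.62162162  62.82882883] ((564.4169311523438, 166.13748168945312), (57.229732513427734, 57.43671798706055), 67.09819793701172)
581.0 [450.18493151 224.71917808] ((726.4696655273438, -97.24573516845703), (97.11841583251953, 20.824064254760742), 74.62592315673828)
```

View pics/w2.png

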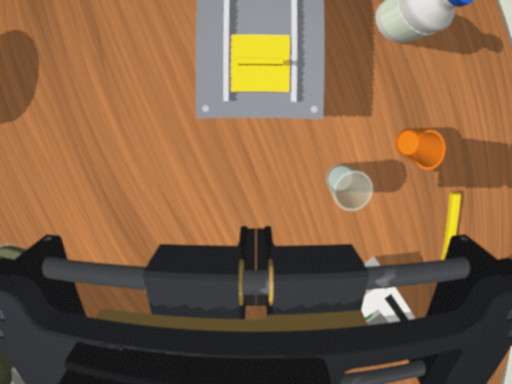

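The wrist view shows the shutter centred at (260,63) and the logger's near edge at row 117, columns 196 to 324. The glass beaker is at (350,188).

Run:
```python
from h import *
c=dict(np.load('w2.npz'));h=cv2.cvtColor(c['img'],cv2.COLOR_RGB2HSV)
m=cv2.inRange(h,(0,0,80),(180,60,255));m[125:]=0;m[:,:180]=0;m[:,350:]=0
m=cv2.morphologyEx(m|yellow(c['img']),cv2.MORPH_CLOSE,np.ones((5,5)))
k=big(m)[0][:,0];p=fisheye(c,k,.062)
a=np.radians(-22.8);ex=np.array([np.cos(a),np.sin(a)]);ey=np.array([-ex[1],ex[0]])
x=p[:,:2]@ex;y=p[:,:2]@ey
print('x',np.percentile(x,[1,5,50,95,99]),'ymin',np.percentile(y,[0,2,5,10]))
yl=big(yellow(c['img']))[0][:,0];q=fisheye(c,yl,.066)[:,:2];print('sh x',(q@ex).min(),(q@ex).max(),'y',(q@ey).min(),(q@ey).max())
o=np.array([.51365,.05322]);print('tool',o@ex,o@ey)
b=np.array([.614,0]);print('beaker',b@ex,b@ey)
```

```text
x [0.39093028 0.39113031 0.45603213 0.52092153 0.52110216] ymin [0.31635616 0.31648871 0.31651446 0.31660585]
sh x 0.4272649950366734 0.484634545940972 y 0.34322429850163305 0.4005404656861434
tool 0.45289142830245244 0.2481089379086627
beaker 0.5660239750753393 0.23793457008159122
```

Request:
{"method": "servo_tool", "body": {
  "plan": [
    {"xyz": [3, 0.3, 1], "twist": [0, 0, 0], "jaw": 1},
    {"xyz": [6, 0.3, 3], "twist": [0, 0, 0], "jaw": 1},
    {"xyz": [8.5, 0.3, 6], "twist": [0, 0, 0], "jaw": 1},
    {"xyz": [9.3, 0.3, 9], "twist": [0, 0, 0], "jaw": 1},
    {"xyz": [9.3, 0.3, 11], "twist": [0, 0, 0], "jaw": 1},
    {"xyz": [9.3, 0.3, 12.4], "twist": [0, 0, 0], "jaw": 1},
    {"xyz": [9.3, 0.3, 13.2], "twist": [0, 0, 0], "jaw": 1},
    {"xyz": [9.3, 0.3, 13.2], "twist": [0, 0, 0], "jaw": 1},
    {"xyz": [9.3, 0.3, 13.2], "twist": [0, 0, 0], "jaw": 1}
  ]
}}

```text
time_s: 3.45
tool_pos: [0.5526, 0.1329, 0.2534]
tool_rot: [179.9, 0.0, 67.0]
force: [-0.7, -0.5, 0.7]
grip_width: 0.0007
grasp_force: 0.0
```

```bash
cat > st.py <<'E'
from h import *
from cell import env
o=env.get_obs();a=np.radians(-22.8);ex=np.array([np.cos(a),np.sin(a)]);ey=np.array([-ex[1],ex[0]])
p=o['tool_pos'];print(o['time_s'],'logger-frame x,y mm',((p[:2]@ex-.456)*1000).round(1),((p[:2]@ey-.4115)*1000).round(1),'tip z',((p[2]-.182)*1000).round(1),'rot',o['tool_rot'].round(2),'F',o['force'].round(1),'Fy',(o['force'][:2]@ey).round(1))
E
python3 st.py
```

```text
3.45 logger-frame x,y mm 1.9 -74.8 tip z 71.4 rot [1.7994e+02 2.0000e-02 6.7050e+01] F [-0.7 -0.5  0.7] Fy -0.8
```

Request:
{"method": "servo_tool", "body": {
  "plan": [
    {"xyz": [0.8, -0.2, 0], "twist": [0, 0, 0], "jaw": 1},
    {"xyz": [1.6, -0.2, 0], "twist": [0, 0, 0], "jaw": 1},
    {"xyz": [2, -0.2, 0], "twist": [0, 0, 0], "jaw": 1},
    {"xyz": [2.4, -0.2, 0], "twist": [0, 0, 0], "jaw": 1},
    {"xyz": [2.8, -0.2, 0], "twist": [0, 0, 0], "jaw": 1},
    {"xyz": [3.2, -0.2, 0], "twist": [0, 0, 0], "jaw": 1},
    {"xyz": [3.7, -0.2, 0], "twist": [0, 0, 0], "jaw": 1},
    {"xyz": [4.2, -0.2, 0], "twist": [0, 0, 0], "jaw": 1},
    {"xyz": [4.7, -0.2, 0], "twist": [0, 0, 0], "jaw": 1},
    {"xyz": [5.2, -0.2, 0], "twist": [0, 0, 0], "jaw": 1}
  ]
}}

```text
time_s: 4.28
tool_pos: [0.5708, 0.1831, 0.2527]
tool_rot: [180.0, 0.0, 67.2]
force: [0.3, -1.2, 1.0]
grip_width: 0.0006
grasp_force: 0.7
```

```bash
python3 st.py
```

```text
4.2833 logger-frame x,y mm -0.7 -21.5 tip z 70.7 rot [1.7999e+02 1.0000e-02 6.7170e+01] F [ 0.3 -1.2  1. ] Fy -1.0
```

Request:
{"method": "servo_tool", "body": {
  "plan": [
    {"xyz": [0.5, 0, 0], "twist": [0, 0, 0], "jaw": 1},
    {"xyz": [1, 0, 0], "twist": [0, 0, 0], "jaw": 1},
    {"xyz": [1.4, 0, 0], "twist": [0, 0, 0], "jaw": 1},
    {"xyz": [1.7, 0, 0], "twist": [0, 0, 0], "jaw": 1},
    {"xyz": [1.9, 0, 0], "twist": [0, 0, 0], "jaw": 1},
    {"xyz": [2.1, 0, 0], "twist": [0, 0, 0], "jaw": 1},
    {"xyz": [2.2, 0, 0], "twist": [0, 0, 0], "jaw": 1},
    {"xyz": [2.2, 0, 0], "twist": [0, 0, 0], "jaw": 1}
  ]
}}

```text
time_s: 4.95
tool_pos: [0.579, 0.203, 0.2526]
tool_rot: [-180.0, 0.0, 67.2]
force: [-0.3, -1.1, 0.3]
grip_width: 0.0003
grasp_force: 0.7
```

```bash
python3 st.py;python3 - <<'E'
from h import *
from cell import env
for n in ['top','side']:
    c=env.read_camera(n);k=big(yellow(c['img']),3)
    for q in k:
        p=ray(c,q[:,0],.066);print(n,cv2.contourArea(q),cv2.minAreaRect(p[:,:2].astype(np.float32)*1000))
cv2.imwrite('pics/s3.png',cv2.resize(c['img'][210:350,120:300,::-1],None,fx=4,fy=4,interpolation=cv2.INTER_CUBIC))
E
```

```text
4.95 logger-frame x,y mm -0.9 0.0 tip z 70.6 rot [-1.7998e+02  4.0000e-02  6.7180e+01] F [-0.3 -1.1  0.3] Fy -1.1
top 257.0 ((743.1762084960938, -135.9237518310547), (109.6469955444336, 16.197343826293945), 74.50830841064453)
top 6.0 ((574.5155029296875, 191.80734252929688), (4.446791648864746, 8.859856605529785), 84.9470443725586)
side 212.0 ((716.3564453125, -99.48757934570312), (110.8951187133789, 23.225446701049805), 74.8976821899414)
side 212.0 ((591.5995483398438, 230.83685302734375), (20.51314353942871, 56.000858306884766), 65.58074951171875)
side 2.0 ((557.2938842773438, 281.6831359863281), (3.9283065795898438, 1.897527813911438), 35.93724060058594)
```

View pics/s3.png

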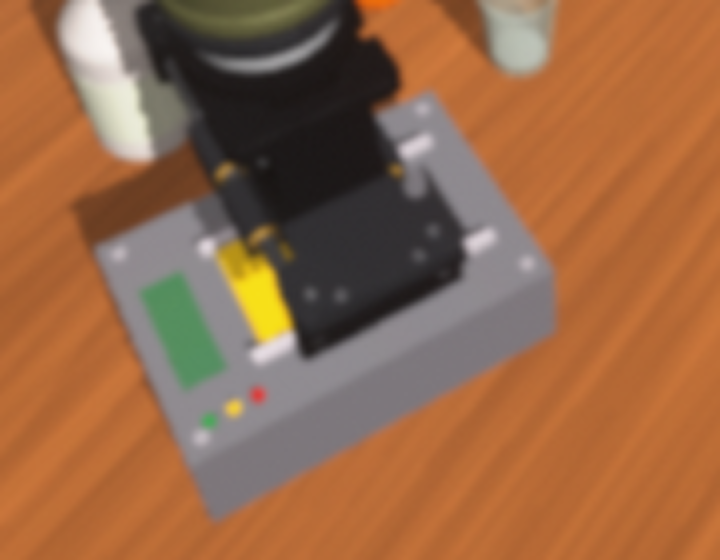

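The crop shows the shutter nearly open, with its far edge about 3 mm short of the end. I'll push on gently until the force shows the stop.

Request:
{"method": "servo_tool", "body": {
  "plan": [
    {"xyz": [0.1, 0, 0], "twist": [0, 0, 0], "jaw": 1},
    {"xyz": [0.2, 0, 0], "twist": [0, 0, 0], "jaw": 1},
    {"xyz": [0.2, 0, 0], "twist": [0, 0, 0], "jaw": 1}
  ]
}}

```text
time_s: 5.3
tool_pos: [0.5794, 0.2037, 0.2526]
tool_rot: [-179.9, 0.2, 67.1]
force: [-3.9, -5.3, 2.8]
grip_width: 0.0006
grasp_force: 3.2
```

```bash
python3 st.py
```

```text
5.3 logger-frame x,y mm -0.8 0.8 tip z 70.6 rot [-179.94    0.24   67.13] F [-3.9 -5.3  2.8] Fy -6.4
```

That is the stop (6 N). Next I back off over the well and descend to just above the key.

Request:
{"method": "servo_tool", "body": {
  "plan": [
    {"xyz": [-1, 0, 0], "twist": [0, 0, 0], "jaw": 1},
    {"xyz": [-3, 0.1, 0], "twist": [0, 0, 0], "jaw": 1},
    {"xyz": [-4.6, 0.1, 0], "twist": [0, 0, 0], "jaw": 1},
    {"xyz": [-4.7, 0.1, 0], "twist": [0, 0, 0], "jaw": 1},
    {"xyz": [-4.7, 0.1, 0], "twist": [0, 0, 0], "jaw": 1},
    {"xyz": [-4.7, 0.1, 0.8], "twist": [0, 0, 0], "jaw": 1},
    {"xyz": [-4.7, 0.1, 1.6], "twist": [0, 0, 0], "jaw": 1},
    {"xyz": [-4.7, 0.1, 2.4], "twist": [0, 0, 0], "jaw": 1},
    {"xyz": [-4.7, 0.1, 3], "twist": [0, 0, 0], "jaw": 1},
    {"xyz": [-4.7, 0.1, 3], "twist": [0, 0, 0], "jaw": 1}
  ]
}}

```text
time_s: 6.13
tool_pos: [0.5617, 0.1614, 0.2205]
tool_rot: [-179.8, 0.1, 67.2]
force: [-0.1, 0.4, -1.1]
grip_width: 0.0005
grasp_force: 0.0
```

```bash
python3 st.py
```

```text
6.1333 logger-frame x,y mm -0.7 -45.0 tip z 38.5 rot [-1.7982e+02  8.0000e-02  6.7230e+01] F [-0.1  0.4 -1.1] Fy 0.3
```

Request:
{"method": "servo_tool", "body": {
  "plan": [
    {"xyz": [0, 0, 0.2], "twist": [0, 0, 0], "jaw": 1},
    {"xyz": [0, 0, 0.4], "twist": [0, 0, 0], "jaw": 1},
    {"xyz": [0, 0, 0.6], "twist": [0, 0, 0], "jaw": 1},
    {"xyz": [0, 0, 0.75], "twist": [0, 0, 0], "jaw": 1},
    {"xyz": [0, 0, 0.85], "twist": [0, 0, 0], "jaw": 1},
    {"xyz": [0, 0, 0.85], "twist": [0, 0, 0], "jaw": 1},
    {"xyz": [0, 0, 0.85], "twist": [0, 0, 0], "jaw": 1}
  ]
}}

```text
time_s: 6.72
tool_pos: [0.5624, 0.1616, 0.2149]
tool_rot: [180.0, -0.0, 67.2]
force: [-3.0, 0.4, 6.4]
grip_width: 0.0007
grasp_force: 2.9
```

```bash
python3 st.py
```

```text
6.7167 logger-frame x,y mm -0.1 -44.5 tip z 32.9 rot [ 1.7999e+02 -1.0000e-02  6.7190e+01] F [-3.   0.4  6.4] Fy -0.8
```

Request:
{"method": "servo_tool", "body": {
  "plan": [
    {"xyz": [0, 0, 0.1], "twist": [0, 0, 0], "jaw": 1},
    {"xyz": [0, 0, 0.2], "twist": [0, 0, 0], "jaw": 1},
    {"xyz": [0, 0, 0.2], "twist": [0, 0, 0], "jaw": 1},
    {"xyz": [0, 0, 0.2], "twist": [0, 0, 0], "jaw": 1},
    {"xyz": [0, 0, 0.2], "twist": [0, 0, 0], "jaw": 1}
  ]
}}

```text
time_s: 7.13
tool_pos: [0.5625, 0.1619, 0.2145]
tool_rot: [180.0, 0.0, 67.2]
force: [-6.7, -0.8, 17.3]
grip_width: 0.0001
grasp_force: 8.4
```

```bash
python3 st.py
```

```text
7.1333 logger-frame x,y mm -0.2 -44.3 tip z 32.5 rot [1.7996e+02 4.0000e-02 6.7190e+01] F [-6.7 -0.8 17.3] Fy -3.3
```

It is at the hard stop with 17 N. Hold there, then lift out.

Request:
{"method": "servo_tool", "body": {
  "plan": [
    {"xyz": [0, 0, 0], "twist": [0, 0, 0], "jaw": 1},
    {"xyz": [0, 0, 0], "twist": [0, 0, 0], "jaw": 1},
    {"xyz": [0, 0, 0], "twist": [0, 0, 0], "jaw": 1},
    {"xyz": [0, 0, 0], "twist": [0, 0, 0], "jaw": 1},
    {"xyz": [0, 0, 0], "twist": [0, 0, 0], "jaw": 1},
    {"xyz": [0, 0, 0], "twist": [0, 0, 0], "jaw": 1},
    {"xyz": [0, 0, 0], "twist": [0, 0, 0], "jaw": 1},
    {"xyz": [0, 0, 0], "twist": [0, 0, 0], "jaw": 1},
    {"xyz": [0, 0, 0], "twist": [0, 0, 0], "jaw": 1},
    {"xyz": [0, 0, 0], "twist": [0, 0, 0], "jaw": 1}
  ]
}}

```text
time_s: 7.97
tool_pos: [0.5624, 0.1619, 0.2145]
tool_rot: [180.0, 0.0, 67.2]
force: [-7.4, -1.6, 17.4]
grip_width: 0.0003
grasp_force: 8.4
```

Request:
{"method": "servo_tool", "body": {
  "plan": [
    {"xyz": [0, 0, 0], "twist": [0, 0, 0], "jaw": 1},
    {"xyz": [0, 0, 0], "twist": [0, 0, 0], "jaw": 1},
    {"xyz": [0, 0, 0], "twist": [0, 0, 0], "jaw": 1},
    {"xyz": [0, 0, 0], "twist": [0, 0, 0], "jaw": 1},
    {"xyz": [0, 0, 0], "twist": [0, 0, 0], "jaw": 1},
    {"xyz": [0, 0, 0], "twist": [0, 0, 0], "jaw": 1},
    {"xyz": [0, 0, 0], "twist": [0, 0, 0], "jaw": 1},
    {"xyz": [0, 0, 0], "twist": [0, 0, 0], "jaw": 1}
  ]
}}

```text
time_s: 8.63
tool_pos: [0.5625, 0.1619, 0.2146]
tool_rot: [180.0, 0.0, 67.2]
force: [-6.7, -1.0, 16.2]
grip_width: 0.0002
grasp_force: 8.4
```

Request:
{"method": "servo_tool", "body": {
  "plan": [
    {"xyz": [0, 0, -0.5], "twist": [0, 0, 0], "jaw": 1},
    {"xyz": [0, 0, -1.5], "twist": [0, 0, 0], "jaw": 1},
    {"xyz": [0, 0, -3], "twist": [0, 0, 0], "jaw": 1},
    {"xyz": [0, 0, -5], "twist": [0, 0, 0], "jaw": 1},
    {"xyz": [0, 0, -7], "twist": [0, 0, 0], "jaw": 1},
    {"xyz": [0, 0, -9], "twist": [0, 0, 0], "jaw": 1},
    {"xyz": [0, 0, -9], "twist": [0, 0, 0], "jaw": 1},
    {"xyz": [0, 0, -9], "twist": [0, 0, 0], "jaw": 1}
  ]
}}

```text
time_s: 9.3
tool_pos: [0.5631, 0.1612, 0.304]
tool_rot: [179.8, -0.1, 67.2]
force: [0.3, 0.9, -0.2]
grip_width: 0.0006
grasp_force: 0.0
```

```bash
python3 st.py;python3 - <<'E'
from h import *
from cell import env
c=env.read_camera('wrist');cv2.imwrite('pics/w4.png',c['img'][:,:,::-1])
q=big(yellow(c['img']))[0]
p=fisheye(c,q[:,0],.066)[:,:2];a=np.radians(-22.8);ex=np.array([np.cos(a),np.sin(a)]);ey=np.array([-ex[1],ex[0]])
print((p@ey).min()-.4115,(p@ey).max()-.4115,(p@ex).min()-.456,(p@ex).max()-.456)
E
```

```text
9.3 logger-frame x,y mm 0.6 -44.7 tip z 122.0 rot [ 1.7982e+02 -8.0000e-02  6.7150e+01] F [ 0.3  0.9 -0.2] Fy 0.9
-0.013890995788036764 0.04398131822011092 -0.029352829908714573 0.02868143738188067
```

View pics/w4.png

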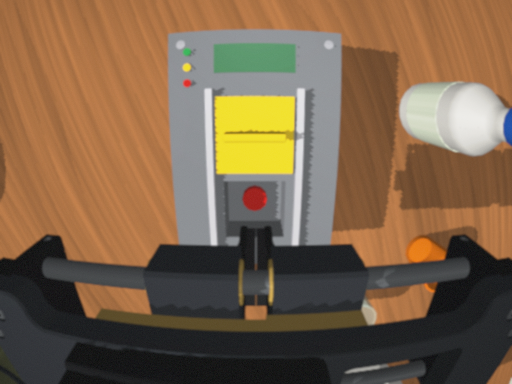

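The wrist view shows the shutter fully open and the red key up again at (254,198). Now I go over the tab to its +y side and descend.

Request:
{"method": "servo_tool", "body": {
  "plan": [
    {"xyz": [2, 0, 0], "twist": [0, 0, 0], "jaw": 1},
    {"xyz": [5, 0, 0], "twist": [0, 0, 0], "jaw": 1},
    {"xyz": [8, 0, 0], "twist": [0, 0, 0], "jaw": 1},
    {"xyz": [9, 0, 0], "twist": [0, 0, 0], "jaw": 1},
    {"xyz": [9, 0, 1], "twist": [0, 0, 0], "jaw": 1},
    {"xyz": [9, 0, 2.5], "twist": [0, 0, 0], "jaw": 1},
    {"xyz": [9, 0, 4], "twist": [0, 0, 0], "jaw": 1},
    {"xyz": [9, 0, 5], "twist": [0, 0, 0], "jaw": 1},
    {"xyz": [9, 0, 5], "twist": [0, 0, 0], "jaw": 1},
    {"xyz": [9, 0, 5], "twist": [0, 0, 0], "jaw": 1}
  ]
}}

```text
time_s: 10.18
tool_pos: [0.5972, 0.2424, 0.2506]
tool_rot: [-179.9, 0.1, 67.1]
force: [0.2, -1.0, -0.2]
grip_width: 0.0008
grasp_force: 0.0
```

```bash
python3 st.py
```

```text
10.1833 logger-frame x,y mm 0.6 43.4 tip z 68.6 rot [-1.7994e+02  1.3000e-01  6.7080e+01] F [ 0.2 -1.  -0.2] Fy -0.9
```

Request:
{"method": "servo_tool", "body": {
  "plan": [
    {"xyz": [-0.6, 0, -0.2], "twist": [0, 0, 0], "jaw": 1},
    {"xyz": [-1.1, 0, -0.2], "twist": [0, 0, 0], "jaw": 1},
    {"xyz": [-1.5, 0, -0.2], "twist": [0, 0, 0], "jaw": 1},
    {"xyz": [-1.9, 0, -0.2], "twist": [0, 0, 0], "jaw": 1},
    {"xyz": [-2.4, 0, -0.2], "twist": [0, 0, 0], "jaw": 1},
    {"xyz": [-2.9, 0, -0.2], "twist": [0, 0, 0], "jaw": 1},
    {"xyz": [-3.4, 0, -0.2], "twist": [0, 0, 0], "jaw": 1},
    {"xyz": [-3.9, 0, -0.2], "twist": [0, 0, 0], "jaw": 1},
    {"xyz": [-4.4, 0, -0.2], "twist": [0, 0, 0], "jaw": 1},
    {"xyz": [-4.9, 0, -0.2], "twist": [0, 0, 0], "jaw": 1}
  ]
}}

```text
time_s: 11.02
tool_pos: [0.5784, 0.1985, 0.2544]
tool_rot: [180.0, -0.0, 67.2]
force: [1.6, 0.5, -0.1]
grip_width: 0.0008
grasp_force: 0.7
```

Request:
{"method": "servo_tool", "body": {
  "plan": [
    {"xyz": [-0.5, 0, 0], "twist": [0, 0, 0], "jaw": 1},
    {"xyz": [-1, 0, 0], "twist": [0, 0, 0], "jaw": 1},
    {"xyz": [-1.5, 0, 0], "twist": [0, 0, 0], "jaw": 1},
    {"xyz": [-1.9, 0, 0], "twist": [0, 0, 0], "jaw": 1},
    {"xyz": [-2.1, 0, 0], "twist": [0, 0, 0], "jaw": 1},
    {"xyz": [-2.2, 0, 0], "twist": [0, 0, 0], "jaw": 1},
    {"xyz": [-2.2, 0, 0], "twist": [0, 0, 0], "jaw": 1}
  ]
}}

```text
time_s: 11.6
tool_pos: [0.5697, 0.1783, 0.2542]
tool_rot: [-180.0, 0.0, 67.2]
force: [-0.1, -0.2, -0.1]
grip_width: 0.0003
grasp_force: 0.0
```

```bash
python3 st.py
```

```text
11.6 logger-frame x,y mm 0.1 -26.3 tip z 72.2 rot [-1.7998e+02  5.0000e-02  6.7160e+01] F [-0.1 -0.2 -0.1] Fy -0.2
```

Request:
{"method": "servo_tool", "body": {
  "plan": [
    {"xyz": [-0.2, 0, 0], "twist": [0, 0, 0], "jaw": 1},
    {"xyz": [-0.35, 0, 0], "twist": [0, 0, 0], "jaw": 1},
    {"xyz": [-0.5, 0, 0], "twist": [0, 0, 0], "jaw": 1},
    {"xyz": [-0.5, 0, 0], "twist": [0, 0, 0], "jaw": 1}
  ]
}}

```text
time_s: 11.93
tool_pos: [0.5677, 0.174, 0.2541]
tool_rot: [-180.0, 0.0, 67.2]
force: [-0.1, 0.3, 0.5]
grip_width: 0.0007
grasp_force: 0.2
```

```bash
python3 st.py
```

```text
11.9333 logger-frame x,y mm -0.1 -31.1 tip z 72.1 rot [-1.7996e+02  3.0000e-02  6.7180e+01] F [-0.1  0.3  0.5] Fy 0.3
```

Request:
{"method": "servo_tool", "body": {
  "plan": [
    {"xyz": [-0.1, 0, 0], "twist": [0, 0, 0], "jaw": 1},
    {"xyz": [-0.2, 0, 0], "twist": [0, 0, 0], "jaw": 1},
    {"xyz": [-0.2, 0, 0], "twist": [0, 0, 0], "jaw": 1},
    {"xyz": [-0.2, 0, 0], "twist": [0, 0, 0], "jaw": 1}
  ]
}}

```text
time_s: 12.27
tool_pos: [0.5671, 0.1729, 0.2542]
tool_rot: [-180.0, -0.1, 67.2]
force: [1.8, 4.2, -3.0]
grip_width: 0.0002
grasp_force: 2.2
```

```bash
python3 st.py
```

```text
12.2667 logger-frame x,y mm -0.2 -32.3 tip z 72.2 rot [-1.7999e+02 -8.0000e-02  6.7210e+01] F [ 1.8  4.2 -3. ] Fy 4.6
```

It reached the stop at -32.3 mm with 4.6 N. I'll back off, lift, retreat along -y and check.

Request:
{"method": "servo_tool", "body": {
  "plan": [
    {"xyz": [0.6, 0, 0], "twist": [0, 0, 0], "jaw": 1},
    {"xyz": [1, 0, 0], "twist": [0, 0, 0], "jaw": 1},
    {"xyz": [1, 0, -1.5], "twist": [0, 0, 0], "jaw": 1},
    {"xyz": [1, 0, -4], "twist": [0, 0, 0], "jaw": 1},
    {"xyz": [1, 0, -7], "twist": [0, 0, 0], "jaw": 1},
    {"xyz": [-2, 0, -10], "twist": [0, 0, 0], "jaw": 1},
    {"xyz": [-5, 0, -12], "twist": [0, 0, 0], "jaw": 1},
    {"xyz": [-8, 0, -12], "twist": [0, 0, 0], "jaw": 1},
    {"xyz": [-10, 0, -12], "twist": [0, 0, 0], "jaw": 1},
    {"xyz": [-10, 0, -12], "twist": [0, 0, 0], "jaw": 1}
  ]
}}

```text
time_s: 13.1
tool_pos: [0.5277, 0.0754, 0.3756]
tool_rot: [179.9, 0.3, 66.8]
force: [0.5, -0.5, 0.1]
grip_width: 0.0001
grasp_force: 0.0
```

```bash
python3 st.py;python3 - <<'E'
from h import *
from cell import env
c=env.read_camera('wrist');cv2.imwrite('pics/w5.png',c['img'][:,:,::-1])
q=big(yellow(c['img']))[0]
p=fisheye(c,q[:,0],.066)[:,:2];a=np.radians(-22.8);ex=np.array([np.cos(a),np.sin(a)]);ey=np.array([-ex[1],ex[0]])
print((p@ey).min()-.4115,(p@ey).max()-.4115,(p@ex).min()-.456,(p@ex).max()-.456)
E
```

```text
13.1 logger-frame x,y mm 1.3 -137.5 tip z 193.6 rot [179.87   0.28  66.8 ] F [ 0.5 -0.5  0.1] Fy -0.3
-0.07332181272869237 -0.01628836831762065 -0.02936097153137579 0.028203401570283837
```

View pics/w5.png

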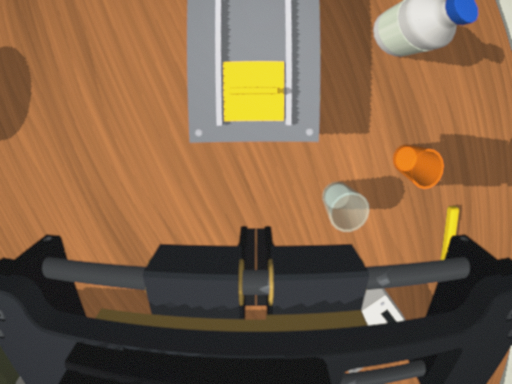

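The shutter is centred at y -44.8 mm, so it is shut. The logger hasn't moved and the other things in view are untouched.

```bash
python3 -c "
from cell import env
print(env.sign_off())"
```

```text
the job is handed in; nothing more can be done
None
```

The job is handed in at about 13 s of robot time, with no verdict returned: I pushed the shutter open to its stop, held the red key at its hard stop for about 1.5 s and saw it come back up, then pushed the shutter shut; the last picture shows it shut and the logger where it stood.

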